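# Level the sensor stand with a wedge

### The job

The white plate of the sensor stand sags at the corner that has the foot. Take the tapered wooden wedge out of the spares tray, lay it flat on the bench well clear of the stand (a hand's length from the foot) and let go of it; then take it again and push it, thin end first, under that foot until the bubble of the level on the plate sits centred between its two lines, and leave it there. Leave everything else where it is.

Things in the scene. Friction and masses are not known exactly. Their poses are not given: they have to be found in the camera images.
- stand: fixed dark steel bridge, bolted to the bench; origin in the middle under the plate, at bench level give or take 1.5 mm, z up. Its base block covers its own x -75..75, y -105..-20 mm; the hinge line runs along x at y -75, z 42 mm. The +y side, round the foot, is open bare bench: the wedge goes in from there towards -y.
- plate: white plate 150 x 173 x 8 mm hinged on the stand, sagging 2.75 degrees onto a stop. Origin on the hinge line at mid thickness; x along the hinge, y to the free edge (at 160 mm), z up. On it a clear dome in a black ring (80 mm across, centre x -22 y 50, top 56 mm above origin) and the level (x 38..62, y 35..125, top 21 mm above origin).
- foot (a point): lowest point of the plate's only foot, a steel leg 16 mm across with ball end, 25 mm long, at plate x -55, y 150 mm (10 mm in from the free edge). 4 to 8 mm above the bench while sagging, 11.5 to 14.5 mm when level. It presses down with some 2 to 5 N and gives way upwards.
- vial (a point): middle of the level's vial, on the plate: a greenish glass tube 15 mm across and 74 mm long along the plate's y, lying on an aluminium bar, with two black lines across its top 9.5 mm either side of the middle
- bubble (a joint): place of the white 12 mm long bubble in the vial (m): 0 midway between the two lines, negative towards the hinge (foot too low), positive towards the free edge (foot too high); 0.4 mm per mrad of tilt, -0.019 at the start. Pushing the wedge 1 mm further under the lifted foot moves it by about +0.5 mm.
- tray: fixed clear plastic tray 216 x 74 x 32 mm (floor and walls 4 mm thick) with three cells in a row along its x (centres at x -70, 0, 70 mm, each 66 mm square or nearly); origin centre of its underside. The wedge, the packer and the spacer stand on end in it, one to a cell, in any order.
- wedge: wooden wedge 120 x 30 mm, 26 mm thick at one end and 3 at the other, some 50 g. Origin in the middle of its flat 120 x 30 mm face; x to the thin end, y across, z out of the sloping side. It starts standing on its thick end in a cell (x up, top 124 mm above the bench), turned any way. Grip its triangular sides, 30 mm apart. It may lie on its flat or sloping face.
- packer: plain wooden block 22 x 30 x 100 mm standing on end in the tray, square at both ends; origin centre of its underside. A bystander.
- spacer: aluminium round bar 22 mm across, 95 mm tall, standing in the tray; origin centre of its underside. A bystander.
- bottle: clear pump bottle, 60 mm across, 165 mm tall with its pump, its spout reaching 35 mm from its axis towards its -x; origin centre of its underside. A bystander.
- puck: black round sensor puck with clear dome, 68 mm across, 50 mm tall; origin centre of its underside. A bystander.
- disc: clear acrylic disc 72 mm across, 6 mm thick, lying flat; origin centre of its underside. A bystander.
- driver: screwdriver with green handle lying along its x, 200 mm long and 26 mm high; origin under its middle. A bystander.

How it is judged:
By the outcome, as a careful person would: the job done as asked, in the order asked, and still so for the second after the job is handed in, with the robot touching nothing.
It also fails if it takes over 58 s, if anything falls off the work surface, if the arm or the gripper's body presses on something with over 40 N, if the wrist force passes 120 N, or if a joint passes its speed limit or range.

### The arm

A 6-joint arm with a two-finger parallel gripper is mounted at the origin on the work surface. World frame = base frame: x ahead of the robot, y to its left, z up, the work surface at z = 0. Lengths are in m, angles in rad, forces in N, time in s.
With the tool pointing down it reaches from about 0.35 to 0.975 m from the base axis. Payload 4.9 kg.
Tool frame: the origin (TCP) lies midway between the tips of the shut fingers; the grasp point (between the pads) lies 19 mm behind it; z points along the fingers, y is the line along which they close (so a half turn about z gives the same grasp; the last joint's range is limited). The gripper opens to 85 mm and grips with 20 to 120 N. Pads are 22 mm wide; open, the fingers measure 114 mm over their backs; the gripper's body (76 mm by 85 mm) begins 54 mm behind the grasp point. The pads swing forward as they close: fully open they stand 13 mm farther back than shut.
Start: joints at [-1.333, 0.053, 1.613, -0, 1.476, -0.119], TCP at [0.218, -0.586, 0.231] pointing down, gripper open.
Joint ranges: [-3.01, 3.01], [-1.01, 2.22], [0.06, 2.58], [-1.02, 4.17], [0.09, 2.62], [-3.14, 3.14]. Speed limits (rad/s): [2.57, 2.57, 3.14, 3.14, 3.14, 3.14].

### API

Orientations are given as a unit quaternion [w, x, y, z].
In Python, from plant import manip, optics, workorder, telemetry gives the robot as it stands (manip), with the cameras (optics), the job (workorder) and the readings (telemetry).
- The arm moves only by the tool shift_gripper, called after ">>>" by a JSON object that holds its "api" and its "payload", one argument or row to a line. Schema: {"type":"object","properties":{"deltas":{"type":"object","properties":{"jaw":{"type":"array","items":{"type":"number"},"minItems":1,"maxItems":5},"x":{"type":"array","items":{"type":"number"},"minItems":1,"maxItems":5},"y":{"type":"array","items":{"type":"number"},"minItems":1,"maxItems":5},"z":{"type":"array","items":{"type":"number"},"minItems":1,"maxItems":5},"ax":{"type":"array","items":{"type":"number"},"minItems":1,"maxItems":5},"ay":{"type":"array","items":{"type":"number"},"minItems":1,"maxItems":5},"az":{"type":"array","items":{"type":"number"},"minItems":1,"maxItems":5}},"additionalProperties":false,"required":["jaw","x","y","z","ax","ay","az"]},"only":{"type":"string"},"quiet":{"type":"boolean"},"lines":{"type":"string"}},"required":["deltas"],"additionalProperties":false}. deltas is an object with one list for each field, all of the same length, 1 to 5, a row being the entries at one place: jaw (the opening from 0.0 (shut) to 1.0 (fully open)), x, y, z (the shift in m), ax, ay, az (a rotation vector in rad); each row shifts and turns the commanded pose from where the row before left it, along the tool's axes as they then stand; what a row does not reach is not made up. A row lasts 1/8 s, in which the tool goes at most 0.0625 m and 0.188 rad, less where a joint would pass 70% of its speed; a pose out of reach is approached as far as the arm can. The fingers move at their own pace and stop on an object; the grip force is fixed at half the most. Time passes only in rows, so rows that do not move let the fingers close. The tool returns the time, the measured TCP pose, the force, the opening and the grip force at its end. only (a regular expression) keeps the lines of the reply that match it, lines (a string "A,B") keeps lines A to B, and quiet returns only ok. Input that does not fit is refused with a message, and nothing moves.
- telemetry.state(): the state, without advancing time (a new reading comes with each control period).
- optics.grab_frame(name): name is "side" or "top" or "wrist"; returns the picture (420x560x3 uint8, red, green, blue); there is no depth.
- optics.camera_params(name): a dict with "intrinsics" (3x3 intrinsics, pixels), "k1" (the pictures are not rectified: a ray, as slopes to the right and down, at radius r is drawn at 1 + k1 r^2 times it, then the intrinsics apply), "xyz" and "orientation" of the camera in the world. Camera axes: x right, y down, z forward; pixel columns grow to the right and rows downward; lengths in m; the calibration is good to about 2 mm. A picture is of the moment at which its call begins: read the wrist's pose just before it. camera_params takes no time and is no camera call; for the wrist camera it gives the pose at the moment of the call.
- workorder.job_done(): hands the job in; it is judged then, once.
The state is a dict: "time": time; "joint_pos": joint angles; "joint_vel": joint speeds; "joint_efforts": joint torques, N m; "tool_pos": TCP position; "tool_rot": TCP orientation; "contact_force": force on the tool from outside, world axes, zero at the start; "ft_torque": the same for the moment, N m; "gripper_width": opening from 0.0 (shut) to 1.0 (fully open); "grasp_force": force on a finger pad.
Only numpy, scipy, OpenCV 4.12 (cv2) and the standard library are available. Lean on these libraries where they do the work, as an engineer would, in place of code of your own. Each camera call takes 0.05 s, during which the arm holds its last target. There are 200 camera calls.

## Working session

There is one attempt and no reset: what is moved stays moved. The work goes in short steps, Python scripts to look and compute and a tool call to move; the robot and the scene stay as the last step left them, time stands still between calls to the robot, and variables do not carry over. Pictures are saved under pics/ and viewed, at most 10 in all, crops included, and the job is handed in when it is done.

```bash
ls; mkdir -p pics
```

Run:
```python
from plant import manip, optics, workorder, telemetry
import cv2,numpy as np
for n in ("side","top"):
    im=optics.grab_frame(n); cv2.imwrite(f"pics/{n}0.png",im[:,:,::-1]); p=optics.camera_params(n); print(n,p)
s=telemetry.state(); print(s['time'],s['tool_pos'],s['tool_rot'],s['gripper_width'])
```

```text
pics
plant.py
side {'intrinsics': array([[534.14550524,   0.        , 280.52117272],
       [  0.        , 534.14550524, 205.75898403],
       [  0.        ,   0.        ,   1.        ]]), 'k1': -0.1011476798812548, 'xyz': array([0.18723118, 0.62803221, 0.86458425]), 'orientation': array([ 0.08607081, -0.2275764 ,  0.90745036, -0.34254145])}
top {'intrinsics': array([[417.95520137,   0.        , 291.96669948],
       [  0.        , 417.95520137, 203.67994902],
       [  0.        ,   0.        ,   1.        ]]), 'k1': 0.03290182878682777, 'xyz': array([0.35878923, 0.03190821, 0.9066272 ]), 'orientation': array([-0.05813368,  0.70978806, -0.69755535,  0.07898047])}
0.1 [ 0.21816516 -0.58507902  0.23017382] [-9.47365682e-04  9.84127640e-01  1.77459537e-01 -5.84717542e-05] 1.0045910051548137
```

View pics/side0.png

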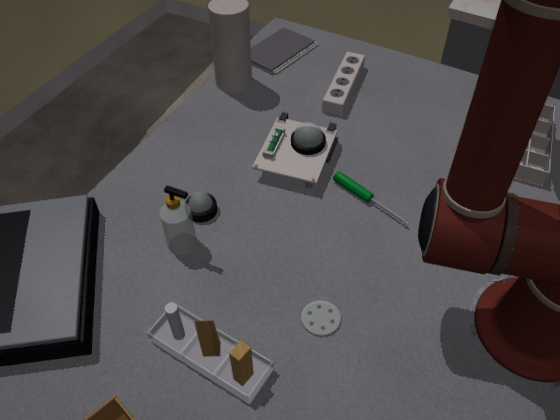

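View pics/top0.png

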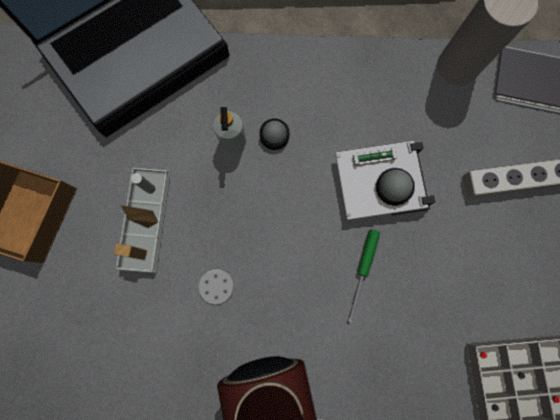

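The side view shows the tray lower left, about (210,350), with spacer (174,320), a piece at (208,338) and a piece at (242,362). The stand is at (298,150). In the top view the tray is at (143,220) and the stand at (383,180), with its free edge on the left (world +y). The foot corner is near (350,213). Next I'll zoom in on the tray and the stand.

Create h.py:
```python
import numpy as np,cv2
from scipy.spatial.transform import Rotation as R
from plant import manip, optics, workorder, telemetry
def rot(q): return R.from_quat(np.r_[q[1:],q[0]])
def ray(p,uv):
    K=p['intrinsics']; d=((np.asarray(uv,float)-K[:2,2])/np.diag(K)[:2]); s=d.copy()
    for _ in range(30): s=d/(1+p['k1']*(s@s))
    v=rot(p['orientation']).apply(np.r_[s,1]); return p['xyz'],v/np.linalg.norm(v)
def plane(p,uv,z):
    o,v=ray(p,uv); return o+v*(z-o[2])/v[2]
def tri(pa,ua,pb,ub):
    a,u=ray(pa,ua); b,v=ray(pb,ub)
    t=np.linalg.lstsq(np.c_[u,-v],b-a,rcond=None)[0]; x,y=a+u*t[0],b+v*t[1]
    return (x+y)/2,np.linalg.norm(x-y)
def proj(p,X):
    c=rot(p['orientation']).inv().apply(np.asarray(X)-p['xyz']); s=c[...,:2]/c[...,2:]
    s=s*(1+p['k1']*(s**2).sum(-1,keepdims=True)); return s*np.diag(p['intrinsics'])[:2]+p['intrinsics'][:2,2]
```

Run:
```python
import cv2,numpy as np
s=cv2.imread('pics/side0.png');t=cv2.imread('pics/top0.png')
def c(i,x,y,w,h): return cv2.resize(i[y:y+h,x:x+w],(400,300),interpolation=cv2.INTER_CUBIC)
m=np.vstack([np.hstack([c(s,140,295,140,105),c(t,80,165,140,105)]),np.hstack([c(s,230,90,140,105),c(t,310,130,140,105)])])
cv2.imwrite('pics/crop0.png',np.clip(m*1.5,0,255).astype(np.uint8))
```

```text
(no output)
```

View pics/crop0.png

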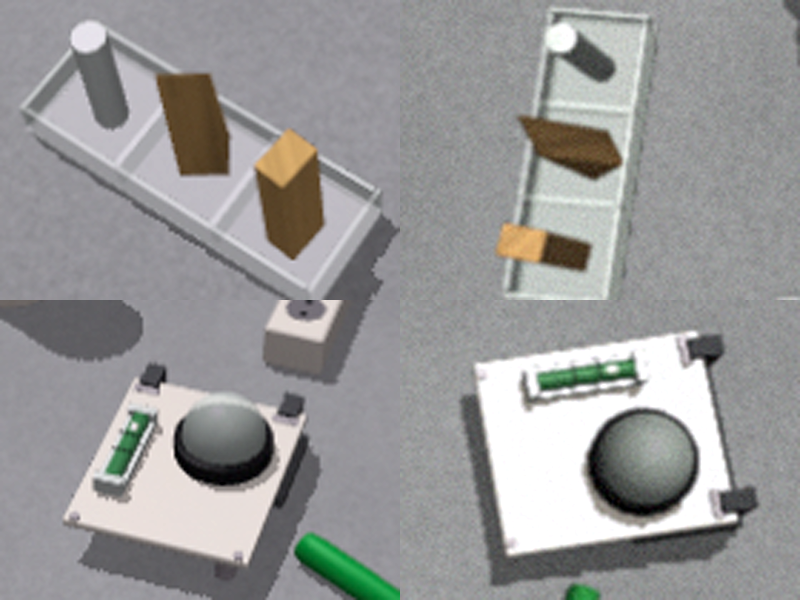

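The top-left and top-right crops show the wedge in the middle cell. Its sharp top edge is at side crop (157..212,75) and its base runs from (180,176) to (229,175). The packer (flat square top) and the spacer are at the ends. I'll turn these pixels into points next.

Run:
```python
from h import *
np.set_printoptions(precision=4,suppress=True)
S=optics.camera_params('side');T=optics.camera_params('top')
k=140/400
us=lambda x,y:np.array([140+(x+.5)*k-.5,295+(y+.5)*k-.5]); ut=lambda x,y:np.array([80+(x-400+.5)*k-.5,165+(y+.5)*k-.5])
vs=lambda x,y:np.array([230+(x+.5)*k-.5,90+(y-300+.5)*k-.5]); vt=lambda x,y:np.array([310+(x-400+.5)*k-.5,130+(y-300+.5)*k-.5])
A=plane(S,us(157,74),.124);B=plane(S,us(212,73),.124);print('top',A,B,np.linalg.norm(A-B))
C=plane(S,us(180,176),.004);D=plane(S,us(229,175),.004);E=plane(S,us(229,133),.004);print('base',C,D,E,np.linalg.norm(C-D),np.linalg.norm(D-E))
for X in (A,B,C,D,E):
    q=proj(T,X); print('in top crop',(q+.5-[80,165])/k-.5+[400,0])
print('top edge from T',plane(T,ut(520,117),.124),plane(T,ut(533,150),.124))
print('tray corners', [plane(S,us(*c),.032)[:2] for c in ((22,105),(315,290),(380,192),(100,22))],[plane(T,ut(*c),.032)[:2] for c in ((549,10),(651,13))])
print('packer top',[plane(S,us(*c),.104) for c in ((257,172),(271,188),(316,148),(290,131))])
# plate corners
for n,a,b in (('far free',(66,521),(475,366)),('near free(foot)',(243,563),(508,552)),('near hinge',(306,415),(738,521))):
    print(n,tri(S,vs(*a),T,vt(*b)))
print('foot px on bench',plane(S,vs(225,577),.006))
# vial
```

```text
top [0.5007 0.3274 0.124 ] [0.4746 0.3124 0.124 ] 0.03014986575666838
base [0.5    0.3305 0.004 ] [0.4742 0.3156 0.004 ] [0.4892 0.2918 0.004 ] 0.029789843641784428 0.028188446136714684
in top crop [522.0063 120.0343]
in top crop [541.6662 159.9481]
in top crop [576.4012 150.4646]
in top crop [593.5957 184.8151]
in top crop [627.4165 165.5866]
top edge from T [0.5027 0.3289 0.124 ] [0.481  0.3186 0.124 ]
tray corners [array([0.6002, 0.3476]), array([0.3853, 0.3621]), array([0.3817, 0.293 ]), array([0.5922, 0.2765])] [array([0.6013, 0.35  ]), array([0.6008, 0.2749])]
packer top [array([0.4285, 0.3432, 0.104 ]), array([0.4171, 0.3476, 0.104 ]), array([0.4077, 0.3159, 0.104 ]), array([0.4254, 0.3139, 0.104 ])]
far free (array([ 0.6433, -0.0878,  0.0346]), np.float64(0.005217893926709371))
near free(foot) (array([ 0.501 , -0.1111,  0.0352]), np.float64(0.0025351606798330226))
near hinge (array([ 0.526 , -0.2811,  0.043 ]), np.float64(0.0032512437635881094))
foot px on bench [ 0.5165 -0.1172  0.006 ]
```

Run:
```python
from h import *
np.set_printoptions(precision=4,suppress=True)
S=optics.camera_params('side');T=optics.camera_params('top')
print('puck',plane(T,(275,134),.025),tri(S,(202,206),T,(275,134)))
print('bottle',tri(S,(178,228),T,(228,130)),plane(S,(180,248),0)); print('pump',tri(S,(176,191),T,(224,118)))
print('disc',plane(T,(215,287),.005)); print('driver',plane(T,(372,233),.013),plane(T,(349,322),.005),plane(S,(337,178),.013))
s=telemetry.state(); M=rot(s['tool_rot']).as_matrix(); print(M)
W=optics.camera_params('wrist'); print(s['tool_pos'],M.T@(W['xyz']-s['tool_pos']),M.T@rot(W['orientation']).as_matrix())
```

```text
puck [0.6892 0.047  0.025 ] (array([0.6913, 0.0465, 0.0128]), np.float64(0.004958494684031536))
bottle (array([0.6791, 0.1454, 0.0547]), np.float64(0.010113803368505642)) [0.6724 0.1535 0.    ]
pump (array([0.6648, 0.1403, 0.1619]), np.float64(0.004065555778149371))
disc [0.3548 0.1656 0.005 ]
driver [ 0.4738 -0.1672  0.013 ] [ 0.2874 -0.1161  0.005 ] [ 0.4693 -0.165   0.013 ]
[[ 0.937   0.3493 -0.0005]
 [ 0.3493 -0.937   0.0018]
 [ 0.0002 -0.0019 -1.    ]]
[ 0.2182 -0.5851  0.2302] [ 0.0763 -0.0002 -0.142 ] [[-0.0006 -0.9553 -0.2957]
 [ 1.     -0.0007  0.0005]
 [-0.0007 -0.2957  0.9553]]
```

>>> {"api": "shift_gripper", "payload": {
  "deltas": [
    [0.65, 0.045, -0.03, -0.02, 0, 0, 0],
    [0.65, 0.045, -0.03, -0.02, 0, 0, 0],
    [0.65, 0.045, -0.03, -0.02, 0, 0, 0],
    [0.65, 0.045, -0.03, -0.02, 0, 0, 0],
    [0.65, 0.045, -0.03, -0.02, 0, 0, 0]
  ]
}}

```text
refused: deltas: the value is not of type 'object' (schema: type "object"). Nothing was moved.
```

Wrong form. The message asks for an object with one list for each field, so I'll send the same numbers that way.

>>> {"api": "shift_gripper", "payload": {
  "deltas": {"jaw":[0.65, 0.65, 0.65, 0.65, 0.65], "x":[0.045, 0.045, 0.045, 0.045, 0.045], "y":[-0.03, -0.03, -0.03, -0.03, -0.03], "z":[-0.02, -0.02, -0.02, -0.02, -0.02], "ax":[0, 0, 0, 0, 0], "ay":[0, 0, 0, 0, 0], "az":[0, 0, 0, 0, 0]}
}}

```text
time: 0.72
tool_pos: [0.3773, -0.3648, 0.3314]
tool_rot: [-0.0, 0.984, 0.177, -0.0]
contact_force: [1.5, -0.9, 0.6]
gripper_width: 0.652
grasp_force: 0.0
```

>>> {"api": "shift_gripper", "payload": {
  "deltas": {"jaw":[0.65, 0.65, 0.65, 0.65, 0.65], "x":[0.045, 0.035, 0.02, 0.01, 0], "y":[-0.035, -0.045, -0.055, -0.055, -0.055], "z":[0, 0, 0, 0, 0], "ax":[0, 0, 0, 0, 0], "ay":[0, 0, 0, 0, 0], "az":[-0.18, -0.18, -0.18, -0.18, -0.18]}
}}

```text
time: 1.35
tool_pos: [0.3065, -0.1368, 0.3308]
tool_rot: [-0.001, 0.806, 0.591, -0.0]
contact_force: [0.6, 0.2, 1.0]
gripper_width: 0.656
grasp_force: 0.0
```

Create go.py:
```python
# go.py x y z yaw_of_tool_x_deg tilt_deg : grasp-point target; tilt>0 tips tool z towards -tool x
from h import *; import sys
np.set_printoptions(precision=4,suppress=True)
x,y,z,yaw,tilt=map(float,sys.argv[1:6])
a=np.radians(yaw); X=np.array([np.cos(a),np.sin(a),0]); Zd=np.array([0,0,-1.]); Y=np.cross(Zd,X)
Rt=R.from_rotvec(Y*np.radians(-tilt))*R.from_matrix(np.c_[X,Y,Zd])
if tilt: assert np.sign(Rt.as_matrix()[:,2]@-X)==np.sign(tilt)
s=telemetry.state(); Rn=rot(s['tool_rot']); p=np.array(s['tool_pos'])
t=np.array([x,y,z])+.019*Rt.as_matrix()[:,2]
print('t',s['time'],'tcp',p,'target tcp',t)
print('translate first (current axes)',Rn.inv().apply(t-p),'rotvec',(Rn.inv()*Rt).as_rotvec(),'rotate first: then',Rt.inv().apply(t-p))
print('joints',np.array(s['joint_pos']),'grasp now',p-.019*Rn.as_matrix()[:,2])
```

```bash
python3 go.py .489 .319 .205 120 0;python3 go.py .449 .389 .16 120 40
```

```text
t 1.35 tcp [ 0.3065 -0.1368  0.3308] target tcp [0.489 0.319 0.186]
translate first (current axes) [0.4895 0.0373 0.1449] rotvec [-0.0009 -0.0009 -0.8287] rotate first: then [0.3035 0.3859 0.1448]
joints [-0.6426 -0.7386  2.0613  0.      1.8201 -0.3376] grasp now [ 0.3065 -0.1368  0.3498]
t 1.35 tcp [ 0.3065 -0.1368  0.3308] target tcp [0.4551 0.3784 0.1454]
translate first (current axes) [ 0.536  -0.0128  0.1856] rotvec [-0.2898 -0.658  -0.7937] rotate first: then [ 0.404   0.3863 -0.0971]
joints [-0.6426 -0.7386  2.0613  0.      1.8201 -0.3376] grasp now [ 0.3065 -0.1368  0.3498]
```

>>> {"api": "shift_gripper", "payload": {
  "deltas": {"jaw":[0.65, 0.65, 0.65, 0.65, 0.65], "x":[0.06, 0.06, 0.06, 0.06, 0.06], "y":[-0.002, -0.002, -0.002, -0.002, -0.002], "z":[0, 0, 0, 0, 0], "ax":[0, 0, 0, 0, 0], "ay":[0, 0, 0, 0, 0], "az":[0, 0, 0, 0, 0]}
}}

```text
time: 1.98
tool_pos: [0.3906, 0.152, 0.3311]
tool_rot: [0.0, 0.809, 0.588, 0.0]
contact_force: [0.9, -0.9, 0.7]
gripper_width: 0.65
grasp_force: 0.0
```

>>> {"api": "shift_gripper", "payload": {
  "deltas": {"jaw":[0.65, 0.65, 0.65, 0.65, 0.65], "x":[0.06, 0.06, 0.06, 0.056, 0], "y":[-0.002, -0.002, -0.002, 0, 0], "z":[0, 0, 0, 0, 0], "ax":[0, 0, 0, 0, 0], "ay":[0, 0, 0, 0, 0], "az":[0, 0, 0, -0.1, -0.18]}
}}

```text
time: 2.6
tool_pos: [0.4577, 0.3789, 0.3284]
tool_rot: [-0.001, 0.716, 0.698, -0.002]
contact_force: [0.6, -1.3, -0.8]
gripper_width: 0.654
grasp_force: 0.0
```

>>> {"api": "shift_gripper", "payload": {
  "deltas": {"jaw":[0.65, 0.65, 0.65, 0.65, 0.65], "x":[0, 0, 0, 0, 0], "y":[0, 0, 0, 0, 0], "z":[0, 0, 0, 0.03, 0.03], "ax":[0, 0, 0, 0, 0], "ay":[0, 0, 0, -0.175, -0.175], "az":[-0.185, -0.185, -0.18, 0, 0]}
}}

```text
time: 3.22
tool_pos: [0.4611, 0.3714, 0.2721]
tool_rot: [0.153, 0.496, 0.85, -0.088]
contact_force: [-0.9, -0.3, -0.7]
gripper_width: 0.649
grasp_force: 0.0
```

>>> {"api": "shift_gripper", "payload": {
  "deltas": {"jaw":[0.65, 0.65], "x":[0, 0], "y":[0, 0], "z":[0, 0], "ax":[0, 0], "ay":[-0.175, -0.175], "az":[0, 0]}
}}

```text
time: 3.48
tool_pos: [0.4601, 0.3717, 0.2715]
tool_rot: [0.299, 0.472, 0.811, -0.174]
contact_force: [-0.2, -0.5, -0.1]
gripper_width: 0.646
grasp_force: 0.0
```

```bash
python3 go.py .489 .3186 .103 120 40; python3 go.py .4504 .3855 .159 120 40
```

```text
t 3.475 tcp [0.4601 0.3717 0.2715] target tcp [0.4951 0.308  0.0884]
translate first (current axes) [ 0.0635 -0.001   0.1864] rotvec [-0.0047  0.0077 -0.0054] rotate first: then [ 0.062  -0.0016  0.1869]
joints [ 0.8449  0.1188  1.5874 -0.6654  1.6756  0.3391] grasp now [0.4541 0.3824 0.2859]
t 3.475 tcp [0.4601 0.3717 0.2715] target tcp [0.4565 0.3749 0.1444]
translate first (current axes) [ 0.0859 -0.0016  0.0937] rotvec [-0.0047  0.0077 -0.0054] rotate first: then [ 0.0852 -0.0015  0.0943]
joints [ 0.8449  0.1188  1.5874 -0.6654  1.6756  0.3391] grasp now [0.4541 0.3824 0.2859]
```

Run:
```python
from h import *
W=optics.camera_params('wrist'); im=optics.grab_frame('wrist')[:,:,::-1].copy()
np.set_printoptions(precision=1,suppress=True)
P=np.array([[.5007,.3274,.124],[.4746,.3124,.124],[.5,.3305,.004],[.4742,.3156,.004],[.4892,.2918,.004]])
q=proj(W,P); print(q)
for a in q: cv2.circle(im,tuple(int(v) for v in a),3,(0,0,255),1)
cv2.imwrite('pics/w1.png',np.clip(im*1.4,0,255).astype(np.uint8))
```

```text
[[293.4 137.3]
 [260.4 137.4]
 [291.7  58.5]
 [265.2  58.7]
 [267.1  80.1]]
```

View pics/w1.png

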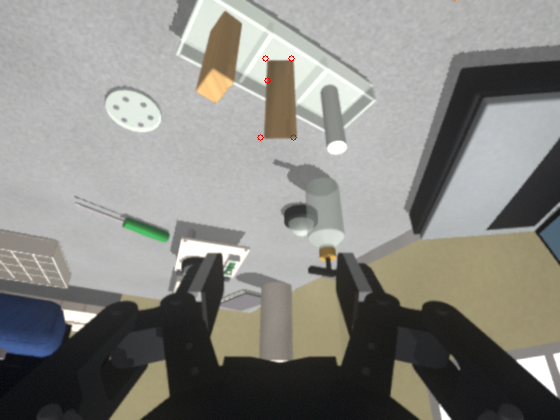

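The wrist view shows the wedge at x 265..297, y 60..138, within about 3 px of my prediction. That confirms the pose with a shift of about 2 mm in +u. Approaching.

>>> {"api": "shift_gripper", "payload": {
  "deltas": {"jaw":[0.65, 0.65, 0.65, 0.65], "x":[0.055, 0.009, 0, 0], "y":[0.001, 0, 0, 0], "z":[0, 0.05, 0.05, 0.03], "ax":[0, 0, 0, 0], "ay":[0, 0, 0, 0], "az":[0, 0, 0, 0]}
}}

```text
time: 4.03
tool_pos: [0.4778, 0.3399, 0.1281]
tool_rot: [0.295, 0.473, 0.812, -0.174]
contact_force: [0.7, 0.6, -0.6]
gripper_width: 0.647
grasp_force: 0.0
```

>>> {"api": "shift_gripper", "payload": {
  "deltas": {"jaw":[0.65, 0.65, 0.65, 0, 0], "x":[0, 0, 0, 0, 0], "y":[0, 0, 0, 0, 0], "z":[0.02, 0.02, 0.02, 0, 0], "ax":[0, 0, 0, 0, 0], "ay":[0, 0, 0, 0, 0], "az":[0, 0, 0, 0, 0]}
}}

```text
time: 4.65
tool_pos: [0.4978, 0.3087, 0.0857]
tool_rot: [0.296, 0.473, 0.812, -0.172]
contact_force: [0.4, 0.2, -0.8]
gripper_width: 0.34
grasp_force: 59.0
```

>>> {"api": "shift_gripper", "payload": {
  "deltas": {"jaw":[0, 0, 0], "x":[0, 0, 0], "y":[0, 0, 0], "z":[0, 0, 0], "ax":[0, 0, 0], "ay":[0, 0, 0], "az":[0, 0, 0]}
}}

```text
time: 5.03
tool_pos: [0.4975, 0.3085, 0.0855]
tool_rot: [0.296, 0.473, 0.812, -0.172]
contact_force: [-0.2, 0.2, 0.9]
gripper_width: 0.337
grasp_force: 59.1
```

```bash
python3 go.py .491 .320 .103 120 40
```

```text
t 5.025 tcp [0.4975 0.3085 0.0855] target tcp [0.4971 0.3094 0.0884]
translate first (current axes) [-0.0012  0.0001 -0.0029] rotvec [-0.0043  0.0017 -0.0059] rotate first: then [-0.0012  0.0001 -0.0029]
joints [ 0.7298  0.2537  1.7671 -0.6996  1.359   0.4513] grasp now [0.4915 0.3192 0.1   ]
```

>>> {"api": "shift_gripper", "payload": {
  "deltas": {"jaw":[0, 0, 0, 0], "x":[-0.02, -0.0386, -0.0386, -0.0386], "y":[0, 0, 0, 0], "z":[-0.024, -0.046, -0.046, -0.046], "ax":[0, 0, 0, 0], "ay":[0, 0, 0, 0], "az":[0, 0, 0, 0]}
}}

```text
time: 5.52
tool_pos: [0.497, 0.3085, 0.2985]
tool_rot: [0.296, 0.473, 0.812, -0.173]
contact_force: [0.2, -0.2, -1.6]
gripper_width: 0.342
grasp_force: 59.2
```

>>> {"api": "shift_gripper", "payload": {
  "deltas": {"jaw":[0, 0, 0, 0], "x":[0, 0, 0, 0], "y":[0, 0, 0, 0], "z":[0, 0, 0, 0], "ax":[0, 0, 0, 0], "ay":[0.18, 0.18, 0.18, 0.16], "az":[0, 0, 0, 0]}
}}

```text
time: 6.02
tool_pos: [0.4975, 0.3087, 0.298]
tool_rot: [-0.001, 0.503, 0.864, 0.002]
contact_force: [0.6, 1.4, -1.2]
gripper_width: 0.342
grasp_force: 59.2
```

```bash
python3 go.py .49 .16 .25 99 0
```

```text
t 6.025 tcp [0.4975 0.3087 0.298 ] target tcp [0.49  0.16  0.231]
translate first (current axes) [-0.1259 -0.0801  0.0662] rotvec [ 0.0015 -0.005   0.3592] rotate first: then [-0.1457 -0.0307  0.067 ]
joints [ 0.426  -0.0735  1.6281  0.0048  1.5851 -0.0902] grasp now [0.4975 0.3086 0.317 ]
```

>>> {"api": "shift_gripper", "payload": {
  "deltas": {"jaw":[0, 0, 0, 0, 0], "x":[-0.045, -0.045, -0.04, 0, 0], "y":[-0.025, -0.025, -0.022, 0, 0], "z":[0, 0, 0, 0, 0], "ax":[0, 0, 0, 0, 0], "ay":[0, 0, 0, 0, 0], "az":[0, 0, 0, 0.18, 0.18]}
}}

```text
time: 6.65
tool_pos: [0.4987, 0.1591, 0.2967]
tool_rot: [0.0, 0.653, 0.758, -0.0]
contact_force: [-0.3, -0.2, -1.0]
gripper_width: 0.339
grasp_force: 59.4
```

>>> {"api": "shift_gripper", "payload": {
  "deltas": {"jaw":[0, 0, 0, 0, 0], "x":[0, 0, 0, 0, 0], "y":[0, 0, 0, 0, 0], "z":[0, 0, 0, 0, 0], "ax":[0, 0, 0, 0, 0], "ay":[0.175, 0.175, 0.175, 0.175, 0.173], "az":[0, 0, 0, 0, 0]}
}}

```text
time: 7.28
tool_pos: [0.499, 0.1595, 0.2973]
tool_rot: [-0.322, 0.588, 0.688, 0.277]
contact_force: [-0.1, 0.4, -1.2]
gripper_width: 0.341
grasp_force: 59.5
```

```bash
python3 go.py .485 .124 .10 99 -50; python3 go.py .485 .124 .025 99 -50
```

```text
t 7.275 tcp [0.499  0.1595 0.2973] target tcp [0.4827 0.1384 0.0878]
translate first (current axes) [-0.1728 -0.0197  0.1199] rotvec [ 0.0024 -0.0043  0.0003] rotate first: then [-0.1723 -0.0194  0.1207]
joints [-0.2383 -0.1409  1.8589  0.8104  1.769  -0.3723] grasp now [0.5012 0.145  0.3095]
t 7.275 tcp [0.499  0.1595 0.2973] target tcp [0.4827 0.1384 0.0128]
translate first (current axes) [-0.2304 -0.0199  0.1679] rotvec [ 0.0024 -0.0043  0.0003] rotate first: then [-0.2297 -0.0194  0.1689]
joints [-0.2383 -0.1409  1.8589  0.8104  1.769  -0.3723] grasp now [0.5012 0.145  0.3095]
```

>>> {"api": "shift_gripper", "payload": {
  "deltas": {"jaw":[0, 0, 0, 0], "x":[-0.043, -0.043, -0.043, -0.044], "y":[-0.005, -0.005, -0.005, -0.005], "z":[0.03, 0.03, 0.03, 0.03], "ax":[0, 0, 0, 0], "ay":[0, 0, 0, 0], "az":[0, 0, 0, 0]}
}}

```text
time: 7.78
tool_pos: [0.4819, 0.1376, 0.0855]
tool_rot: [-0.321, 0.589, 0.689, 0.275]
contact_force: [-0.3, 0.7, -0.7]
gripper_width: 0.341
grasp_force: 59.4
```

Run:
```python
from h import *
a=optics.grab_frame('side')[60:360,60:460]; b=optics.grab_frame('top')[60:360,80:480]
m=np.hstack([a,b])[:,:,::-1]; cv2.imwrite('pics/lay.png',np.clip(m*1.4,0,255).astype(np.uint8))
```

```bash
python3 go.py .485 .124 .025 99 -50
```

```text
t 7.875 tcp [0.4774 0.1385 0.0816] target tcp [0.4827 0.1384 0.0128]
translate first (current axes) [-0.0534  0.006   0.0432] rotvec [-0.0071 -0.0035 -0.0097] rotate first: then [-0.0533  0.0052  0.0435]
joints [-0.2856  0.1034  2.0202  0.7644  1.5203 -0.6816] grasp now [0.4798 0.1241 0.0937]
```

View pics/lay.png

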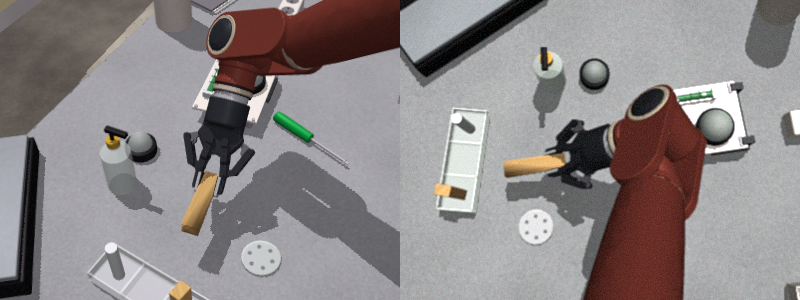

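The side view (left) shows the wedge held by its thin end, near horizontal, with the thick end at (195,225) towards the tray. The wrist is above the free edge of the stand. I'll lower it and shift 3 cm away from the stand.

>>> {"api": "shift_gripper", "payload": {
  "deltas": {"jaw":[0, 0, 0, 0, 0], "x":[0.019, -0.02, -0.02, -0.008, 0], "y":[0.005, 0, 0, 0, 0], "z":[0.023, 0.016, 0.016, 0.007, 0], "ax":[0, 0, 0, 0, 0], "ay":[0, 0, 0, 0, 0], "az":[0, 0, 0, 0, 0]}
}}

```text
time: 8.5
tool_pos: [0.4831, 0.1674, 0.0258]
tool_rot: [-0.321, 0.589, 0.689, 0.275]
contact_force: [-0.1, -0.0, -0.2]
gripper_width: 0.339
grasp_force: 59.4
```

```bash
python3 go.py .482 .154 .023 99 -50
```

```text
t 8.5 tcp [0.4831 0.1674 0.0258] target tcp [0.4797 0.1684 0.0108]
translate first (current axes) [-0.0105 -0.0032  0.0108] rotvec [ 0.0011 -0.0006 -0.0001] rotate first: then [-0.0105 -0.0032  0.0108]
joints [-0.2292  0.2119  2.0188  0.8044  1.4036 -0.7347] grasp now [0.4853 0.153  0.038 ]
```

>>> {"api": "shift_gripper", "payload": {
  "deltas": {"jaw":[0, 0, 0], "x":[-0.004, -0.004, 0], "y":[0, 0, 0], "z":[0.003, 0.003, 0], "ax":[0, 0, 0], "ay":[0, 0, 0], "az":[0, 0, 0]}
}}

```text
time: 8.88
tool_pos: [0.4825, 0.1667, 0.0148]
tool_rot: [-0.322, 0.589, 0.689, 0.275]
contact_force: [0.4, 0.1, -0.7]
gripper_width: 0.335
grasp_force: 59.4
```

>>> {"api": "shift_gripper", "payload": {
  "deltas": {"jaw":[0, 0], "x":[-0.003, 0], "y":[0, 0], "z":[0.002, 0], "ax":[0, 0], "ay":[0, 0], "az":[0, 0]}
}}

```text
time: 9.12
tool_pos: [0.4825, 0.1664, 0.0111]
tool_rot: [-0.322, 0.589, 0.689, 0.275]
contact_force: [-0.5, 0.2, -0.7]
gripper_width: 0.338
grasp_force: 59.4
```

>>> {"api": "shift_gripper", "payload": {
  "deltas": {"jaw":[0, 0], "x":[-0.002, 0], "y":[0, 0], "z":[0.0015, 0], "ax":[0, 0], "ay":[0, 0], "az":[0, 0]}
}}

```text
time: 9.38
tool_pos: [0.4829, 0.1663, 0.009]
tool_rot: [-0.321, 0.589, 0.689, 0.275]
contact_force: [-0.5, 0.4, 0.9]
gripper_width: 0.342
grasp_force: 59.7
```

>>> {"api": "shift_gripper", "payload": {
  "deltas": {"jaw":[0.65, 0.65, 0.65], "x":[0, 0, 0], "y":[0, 0, 0], "z":[0, 0, 0], "ax":[0, 0, 0], "ay":[0, 0, 0], "az":[0, 0, 0]}
}}

```text
time: 9.75
tool_pos: [0.4826, 0.1662, 0.0088]
tool_rot: [-0.321, 0.589, 0.689, 0.275]
contact_force: [0.6, 0.2, 1.0]
gripper_width: 0.653
grasp_force: 0.0
```

>>> {"api": "shift_gripper", "payload": {
  "deltas": {"jaw":[0.65, 0.65, 0.65, 0.65, 0.65], "x":[0, 0, 0, 0, 0], "y":[0, 0, 0, 0, 0], "z":[-0.03, -0.06, -0.06, -0.05, -0.02], "ax":[0, 0, 0, 0, 0], "ay":[0, 0, -0.1, -0.18, -0.18], "az":[0, 0, 0, 0, 0]}
}}

```text
time: 10.38
tool_pos: [0.5098, 0.0043, 0.161]
tool_rot: [-0.151, 0.638, 0.744, 0.133]
contact_force: [-0.2, 1.4, -0.7]
gripper_width: 0.65
grasp_force: 0.0
```

>>> {"api": "shift_gripper", "payload": {
  "deltas": {"jaw":[0.65, 0.65, 0.65], "x":[0, 0, 0], "y":[0, 0, 0], "z":[0, 0, 0], "ax":[0, 0, 0], "ay":[-0.18, -0.18, 0], "az":[0, 0, 0]}
}}

```text
time: 10.75
tool_pos: [0.5074, 0.0093, 0.1583]
tool_rot: [-0.02, 0.648, 0.761, 0.018]
contact_force: [0.1, 0.9, -0.2]
gripper_width: 0.651
grasp_force: 0.0
```

Run:
```python
from h import *
np.set_printoptions(precision=4,suppress=True)
W=optics.camera_params('wrist');S=optics.camera_params('side'); s=telemetry.state(); print(s['tool_pos'],s['joint_pos'])
b=optics.grab_frame('wrist')[:,:,::-1]; a=optics.grab_frame('side')[:,:,::-1]
cv2.imwrite('pics/w2r.png',b); cv2.imwrite('pics/s2r.png',a)
np.save('W2.npy',W,allow_pickle=True)
m=np.hstack([cv2.resize(a[150:400,140:420],(400,357)),cv2.resize(b,(400,300))[0:300].copy() if 0 else cv2.copyMakeBorder(cv2.resize(b,(400,300)),0,57,0,0,0)])
cv2.imwrite('pics/after.png',np.clip(m*1.4,0,255).astype(np.uint8))
```

```text
[0.5074 0.0093 0.1583] [-0.1571 -0.1708  1.9517  0.0522  1.3764 -0.3278]
```

View pics/after.png

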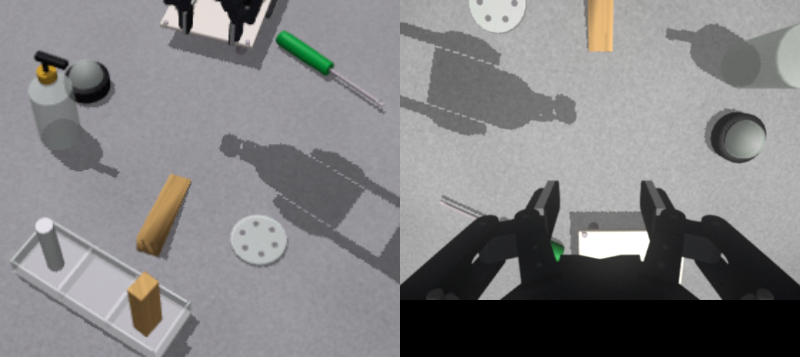

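Run:
```python
from h import *
np.set_printoptions(precision=4,suppress=True)
S=optics.camera_params('side');W=optics.camera_params('wrist')
def mask(f,roi):
    im=cv2.imread(f); h=cv2.cvtColor(im,cv2.COLOR_BGR2HSV); m=cv2.inRange(h,(5,90,40),(28,255,255)); z=np.zeros_like(m); x,y,w,hh=roi; z[y:y+hh,x:x+w]=255
    c=max(cv2.findContours(m&z,cv2.RETR_EXTERNAL,cv2.CHAIN_APPROX_NONE)[0],key=cv2.contourArea)
    for e in (.02,.03,.05):
        p=cv2.approxPolyDP(c,e*cv2.arcLength(c,True),True)[:,0]
        if len(p)<=6: break
    return p
ps=mask('pics/s2r.png',(220,255,70,80)); pw=mask('pics/w2r.png',(230,0,100,100)); print(ps.tolist(),pw.tolist())
for p in ps: print('S',p,plane(S,p,0),plane(S,p,.003),plane(S,p,.026))
for p in pw: print('W',p,plane(W,p,.003))
```

```text
[[271, 275], [259, 272], [236, 315], [236, 324], [251, 327]] [[264, 0], [264, 70], [295, 71], [297, 0]]
S [271 275] [0.4786 0.1234 0.    ] [0.4776 0.1251 0.003 ] [0.4699 0.1386 0.026 ]
S [259 272] [0.5026 0.1283 0.    ] [0.5015 0.13   0.003 ] [0.4931 0.1433 0.026 ]
S [236 315] [0.4927 0.2311 0.    ] [0.4917 0.2324 0.003 ] [0.4836 0.243  0.026 ]
S [236 324] [0.4831 0.247  0.    ] [0.4821 0.2483 0.003 ] [0.4742 0.2584 0.026 ]
S [251 327] [0.4561 0.2393 0.    ] [0.4552 0.2407 0.003 ] [0.448 0.251 0.026]
W [264   0] [0.4671 0.1803 0.003 ]
W [264  70] [0.4758 0.1225 0.003 ]
W [295  71] [0.5034 0.126  0.003 ]
W [297   0] [0.4954 0.1848 0.003 ]
```

Side view: the wedge lies flat with its thin end at (271,275)/(259,272), which is about 0.25 m from the foot. Its heading is about -80°, and the measured length of 119 mm matches. Next I'll regrasp it near the thick end.

```bash
python3 go.py .4748 .2126 .16 99.5 0; python3 go.py .4748 .2126 .022 99.5 0
```

```text
t 10.85 tcp [0.5074 0.0075 0.1573] target tcp [0.4748 0.2126 0.141 ]
translate first (current axes) [ 0.2065 -0.0001  0.0277] rotvec [-0.0004 -0.0549 -0.009 ] rotate first: then [0.2077 0.0017 0.0163]
joints [-0.1609 -0.1684  1.9514  0.0529  1.3767 -0.3285] grasp now [0.5076 0.0065 0.1763]
t 10.85 tcp [0.5074 0.0075 0.1573] target tcp [0.4748 0.2126 0.003 ]
translate first (current axes) [ 0.1989 -0.      0.1654] rotvec [-0.0004 -0.0549 -0.009 ] rotate first: then [0.2077 0.0017 0.1543]
joints [-0.1609 -0.1684  1.9514  0.0529  1.3767 -0.3285] grasp now [0.5076 0.0065 0.1763]
```

>>> {"api": "shift_gripper", "payload": {
  "deltas": {"jaw":[0.65, 0.65, 0.65, 0.65, 0.65], "x":[0, 0.052, 0.052, 0.052, 0.052], "y":[0, 0, 0, 0, 0.0015], "z":[0, 0.004, 0.004, 0.004, 0.004], "ax":[0, 0, 0, 0, 0], "ay":[-0.055, 0, 0, 0, 0], "az":[-0.009, 0, 0, 0, 0]}
}}

```text
time: 11.48
tool_pos: [0.4749, 0.2128, 0.1403]
tool_rot: [-0.0, 0.647, 0.762, -0.001]
contact_force: [0.2, -1.1, 0.4]
gripper_width: 0.648
grasp_force: 0.0
```

>>> {"api": "shift_gripper", "payload": {
  "deltas": {"jaw":[0.65, 0.65, 0.65, 0.65, 0.65], "x":[0, 0, 0, 0, 0], "y":[0, 0, 0, 0, 0], "z":[0.05, 0.04, 0.02, 0.01, 0], "ax":[0, 0, 0, 0, 0], "ay":[0, 0, 0, 0, 0], "az":[0, 0, 0, 0, 0]}
}}

```text
time: 12.1
tool_pos: [0.475, 0.2115, 0.0204]
tool_rot: [0.0, 0.647, 0.762, -0.001]
contact_force: [-0.2, 0.2, 0.5]
gripper_width: 0.655
grasp_force: 0.0
```

```bash
python3 go.py .4748 .2126 .022 99.5 0
```

```text
t 12.1 tcp [0.475  0.2115 0.0204] target tcp [0.4748 0.2126 0.003 ]
translate first (current axes) [0.0012 0.     0.0174] rotvec [-0.0017  0.0017 -0.0024] rotate first: then [ 0.0011 -0.      0.0174]
joints [ 0.2765  0.0392  2.0068 -0.0017  1.0975  0.1139] grasp now [0.475  0.2115 0.0394]
```

>>> {"api": "shift_gripper", "payload": {
  "deltas": {"jaw":[0.65, 0.65, 0.3, 0, 0], "x":[0, 0, 0, 0, 0], "y":[0, 0, 0, 0, 0], "z":[0.009, 0.007, 0, 0, 0], "ax":[0, 0, 0, 0, 0], "ay":[0, 0, 0, 0, 0], "az":[0, 0, 0, 0, 0]}
}}

```text
time: 12.72
tool_pos: [0.4753, 0.2124, 0.0054]
tool_rot: [0.001, 0.646, 0.763, -0.0]
contact_force: [-0.1, -0.1, 2.1]
gripper_width: 0.334
grasp_force: 62.1
```

>>> {"api": "shift_gripper", "payload": {
  "deltas": {"jaw":[0, 0, 0], "x":[0, 0, 0], "y":[0, 0, 0], "z":[0, -0.004, 0], "ax":[0, 0, 0], "ay":[0, 0, 0], "az":[0, 0, 0]}
}}

```text
time: 13.1
tool_pos: [0.4753, 0.2124, 0.0095]
tool_rot: [0.001, 0.646, 0.763, -0.0]
contact_force: [-0.0, -0.6, -0.2]
gripper_width: 0.335
grasp_force: 61.8
```

```bash
python3 go.py .5013 -.0045 .022 98.6 0
```

```text
t 13.1 tcp [0.4753 0.2124 0.0095] target tcp [ 0.5013 -0.0045  0.003 ]
translate first (current axes) [-0.2182 -0.01    0.0069] rotvec [0.0009 0.0019 0.0149] rotate first: then [-0.2183 -0.0067  0.0065]
joints [ 0.2782  0.0575  2.0098 -0.0023  1.0736  0.1143] grasp now [0.4753 0.2124 0.0285]
```

>>> {"api": "shift_gripper", "payload": {
  "deltas": {"jaw":[0, 0, 0, 0, 0], "x":[-0.05, -0.05, -0.05, -0.045, -0.02], "y":[-0.002, -0.001, -0.001, -0.001, 0], "z":[0, 0, 0, 0, 0.0], "ax":[0, 0, 0, 0, 0], "ay":[0, 0, 0, 0, 0], "az":[0.015, 0, 0, 0, 0]}
}}

```text
time: 13.72
tool_pos: [0.5033, -0.0032, 0.0098]
tool_rot: [0.001, 0.653, 0.757, -0.001]
contact_force: [-0.1, 0.7, -0.7]
gripper_width: 0.335
grasp_force: 61.8
```

>>> {"api": "shift_gripper", "payload": {
  "deltas": {"jaw":[0, 0], "x":[0, 0], "y":[0, 0], "z":[0.0035, 0], "ax":[0, 0], "ay":[0, 0], "az":[0, 0]}
}}

```text
time: 13.98
tool_pos: [0.5024, -0.0004, 0.0055]
tool_rot: [0.0, 0.652, 0.758, -0.001]
contact_force: [0.0, 0.1, -1.9]
gripper_width: 0.331
grasp_force: 61.8
```

Run:
```python
from h import *
a=optics.grab_frame('side')[:,:,::-1]; b=optics.grab_frame('top')[:,:,::-1]; w=optics.grab_frame('wrist')[:,:,::-1]
m=np.hstack([cv2.resize(a[90:240,210:370],(400,375)),cv2.resize(b[110:260,270:430],(400,375))])
cv2.imwrite('pics/pre.png',np.clip(m*1.5,0,255).astype(np.uint8));cv2.imwrite('pics/prew.png',w)
```

```text
(no output)
```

View pics/pre.png

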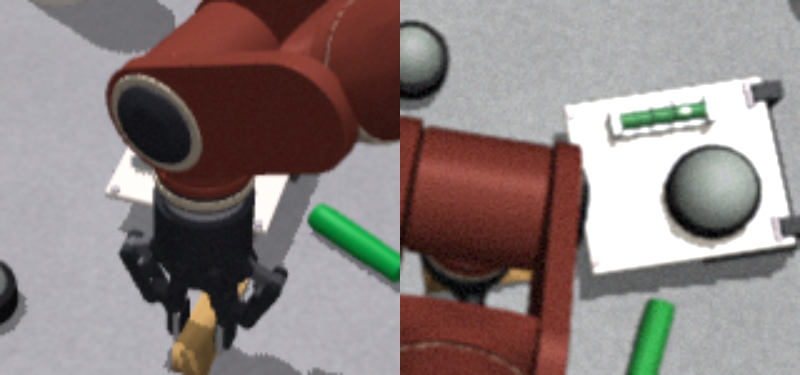

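The top view (right) shows the vial at (622,122)–(705,108) in the crop, with the bubble at the hinge end and the wedge lined up with the foot corner. I'll push in steps and watch the bubble.

Create bub.py:
```python
from h import *
np.set_printoptions(precision=0,suppress=True,linewidth=200)
def run(n=2,name='top'):
    im=np.mean([optics.grab_frame(name).astype(float) for _ in range(n)],0)
    return im
if __name__=='__main__':
    im=run(); np.save('lasttop.npy',im)
    a,b=np.array([354.,159.6]),np.array([397.,152.]); L=np.linalg.norm(b-a); u=(b-a)/L; nrm=np.array([-u[1],u[0]])
    t=np.arange(0,L,1.); 
    g=np.array([[cv2.remap(im.astype(np.float32),np.float32([[p[0]]]),np.float32([[p[1]]]),1)[0,0] for p in (a+u*ti+nrm*o for o in (-1,0,1))] for ti in t]).mean(1)
    print('R',g[:,0]);print('G',g[:,1])
```

```bash
python3 bub.py
```

```text
R [126. 180. 199. 182. 126.  64.  46.  51.  52.  53.  50.  49.  52.  55.  57.  56.  48.  47.  50.  54.  59.  60.  57.  55.  51.  48.  49.  60.  90. 127. 151. 150. 128.  86.  63.  60.  57.  58.  90.
 153. 193. 197. 190. 187.]
G [125. 180. 198. 184. 140.  99.  90.  94.  96.  97.  93.  93.  95.  98. 100.  99.  87.  79.  89.  98. 103. 106. 104. 100.  95.  87.  83.  97. 120. 144. 159. 159. 146. 121. 108. 107. 105. 103. 119.
 161. 193. 197. 189. 186.]
```

>>> {"api": "shift_gripper", "payload": {
  "deltas": {"jaw":[0, 0, 0, 0, 0], "x":[-0.012, -0.012, -0.012, -0.012, -0.012], "y":[0, 0, 0, 0, 0], "z":[0, 0, 0, 0, 0], "ax":[0, 0, 0, 0, 0], "ay":[0, 0, 0, 0, 0], "az":[0, 0, 0, 0, 0]}
}}

```text
time: 14.85
tool_pos: [0.5111, -0.0596, 0.0055]
tool_rot: [-0.001, 0.653, 0.758, 0.0]
contact_force: [-0.9, 7.5, 0.2]
gripper_width: 0.331
grasp_force: 61.8
```

>>> {"api": "shift_gripper", "payload": {
  "deltas": {"jaw":[0], "x":[0], "y":[0], "z":[0], "ax":[0], "ay":[0], "az":[0]}
}}

```text
time: 14.98
tool_pos: [0.5116, -0.0614, 0.0057]
tool_rot: [0.001, 0.653, 0.758, -0.001]
contact_force: [-0.4, -1.4, -3.7]
gripper_width: 0.335
grasp_force: 61.5
```

```bash
python3 bub.py
```

```text
R [ 93. 155. 198. 198. 155.  80.  50.  48.  46.  46.  50.  51.  52.  53.  53.  52.  44.  44.  47.  55.  58.  55.  52.  51.  52.  63.  96. 136. 146. 123.  83.  58.  58.  61.  62.  60.  57.  57.  78.
 134. 187. 201. 196. 195.]
G [ 91. 155. 197. 198. 160. 106.  91.  90.  90.  88.  92.  93.  95.  97.  97.  95.  82.  73.  82.  97. 103. 100.  99.  97.  95.  94. 108. 140. 154. 141. 116. 102. 104. 107. 108. 107. 105. 104. 114.
 148. 188. 200. 196. 194.]
```

The bubble moved from t = 30.5 to 27.8 px (the centre is about 21.3 px, 2.2 mm/px), so it is now near -14 mm. About 28 mm of push remains.

>>> {"api": "shift_gripper", "payload": {
  "deltas": {"jaw":[0, 0, 0, 0, 0], "x":[-0.006, -0.006, -0.006, -0.004, 0], "y":[0, 0, 0, 0, 0], "z":[0, 0, 0, 0, 0], "ax":[0, 0, 0, 0, 0], "ay":[0, 0, 0, 0, 0], "az":[0, 0, 0, 0, 0]}
}}

```text
time: 15.7
tool_pos: [0.5147, -0.0818, 0.0058]
tool_rot: [0.0, 0.652, 0.758, -0.001]
contact_force: [-0.3, 0.2, -2.7]
gripper_width: 0.339
grasp_force: 61.5
```

>>> {"api": "shift_gripper", "payload": {
  "deltas": {"jaw":[0], "x":[0], "y":[0], "z":[0], "ax":[0], "ay":[0], "az":[0]}
}}

```text
time: 15.82
tool_pos: [0.5147, -0.0818, 0.0058]
tool_rot: [0.0, 0.652, 0.758, -0.001]
contact_force: [-1.0, 0.9, -4.1]
gripper_width: 0.333
grasp_force: 61.4
```

```bash
python3 bub.py
```

```text
R [ 75.  74.  72.  72.  69.  69.  65.  63.  61.  58.  53.  52.  49.  47.  45.  47.  47.  42.  43.  47.  61.  91. 122. 131. 117.  84.  52.  43.  47.  51.  52.  54.  58.  56.  54.  54.  52.  52.  59.
 100. 163. 198. 199. 195.]
G [ 32.  32.  31.  31.  32.  34.  39.  47.  55.  66.  76.  84.  86.  88.  87.  88.  87.  75.  72.  84.  98. 115. 133. 141. 133. 110.  82.  72.  85.  95.  98. 100. 103. 102. 100.  99.  98.  98. 101.
 122. 168. 198. 198. 196.]
```

>>> {"api": "shift_gripper", "payload": {
  "deltas": {"jaw":[0, 0, 0.65, 0.65, 0.65], "x":[-0.0015, 0, 0, 0, 0], "y":[0, 0, 0, 0, 0], "z":[0, 0, 0, 0, 0], "ax":[0, 0, 0, 0, 0], "ay":[0, 0, 0, 0, 0], "az":[0, 0, 0, 0, 0]}
}}

```text
time: 16.55
tool_pos: [0.5165, -0.0841, 0.0072]
tool_rot: [0.002, 0.652, 0.758, -0.0]
contact_force: [-0.0, 0.6, -0.3]
gripper_width: 0.651
grasp_force: 0.0
```

>>> {"api": "shift_gripper", "payload": {
  "deltas": {"jaw":[0.65, 0.65, 0.65, 0.65, 0.65], "x":[0, 0, 0, 0, 0], "y":[0, 0, 0, 0, 0], "z":[-0.03, -0.06, -0.06, -0.06, -0.06], "ax":[0, 0, 0, 0, 0], "ay":[0, 0, 0, 0, 0], "az":[0, 0, 0, 0, 0]}
}}

```text
time: 17.18
tool_pos: [0.5152, -0.0832, 0.2788]
tool_rot: [0.002, 0.652, 0.758, -0.0]
contact_force: [0.2, 0.4, 0.2]
gripper_width: 0.653
grasp_force: 0.0
```

```bash
python3 go.py .64 -.23 .3 98.6 0
```

```text
t 17.175 tcp [ 0.5152 -0.0832  0.2788] target tcp [ 0.64  -0.23   0.281]
translate first (current axes) [-0.1638  0.1014 -0.0015] rotvec [ 0.0016  0.003  -0.0002] rotate first: then [-0.1638  0.1014 -0.0022]
joints [-0.3016 -0.2223  1.7929 -0.002   1.5682 -0.4515] grasp now [ 0.5152 -0.0831  0.2978]
```

>>> {"api": "shift_gripper", "payload": {
  "deltas": {"jaw":[0.65, 0.65, 0.65, 0.65, 0.65], "x":[-0.05, -0.05, -0.05, -0.014, 0], "y":[0.03, 0.03, 0.03, 0.011, 0], "z":[0, 0, 0, 0, 0], "ax":[0, 0, 0, 0, 0], "ay":[0, 0, 0, 0, 0], "az":[0, 0, 0, 0, 0]}
}}

```text
time: 17.8
tool_pos: [0.6401, -0.2312, 0.276]
tool_rot: [0.001, 0.653, 0.758, -0.001]
contact_force: [0.2, 0.2, -0.0]
gripper_width: 0.645
grasp_force: 0.0
```

Run:
```python
from h import *
w=optics.grab_frame('wrist')[:,:,::-1]; s=optics.grab_frame('side')[:,:,::-1]
cv2.imwrite('pics/wv.png',w);cv2.imwrite('pics/sv.png',s)
p=proj(optics.camera_params('wrist'),np.array([[.634,-.171,.06],[.52,-.118,.01]])); print(p)
m=np.hstack([cv2.resize(w,(480,360)),cv2.resize(s[95:215,220:327],(320,360))])
cv2.imwrite('pics/v1.png',np.clip(m*1.3,0,255).astype(np.uint8))
```

```text
[[281.96431271 124.64130486]
 [195.33319654  64.77102095]]
```

View pics/v1.png

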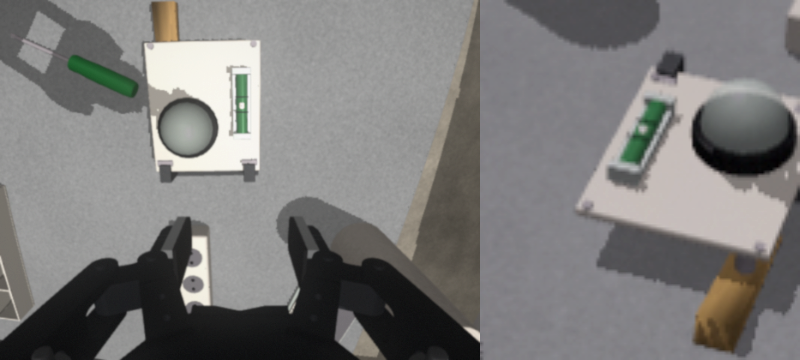

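The wrist view shows the wedge under the foot corner at (165,40) and the bubble near mid-vial at (242,105). The side view agrees. Now I'll measure the offset.

Create meas.py:
```python
import sys; from h import *
np.set_printoptions(precision=0,suppress=True,linewidth=220)
def prof(im,c0):
    h=cv2.cvtColor(im,cv2.COLOR_BGR2HSV); m=cv2.inRange(h,(45,110,20),(80,255,255)); z=np.zeros_like(m); cv2.circle(z,c0,50,255,-1)
    m=cv2.morphologyEx(m&z,cv2.MORPH_CLOSE,np.ones((13,13)))
    c=max(cv2.findContours(m,cv2.RETR_EXTERNAL,cv2.CHAIN_APPROX_NONE)[0],key=cv2.contourArea)
    (cx,cy),sz,_=cv2.minAreaRect(c); B=cv2.boxPoints(cv2.minAreaRect(c)); e=B[1]-B[0]; f=B[2]-B[1]; u=(e if np.hypot(*e)>np.hypot(*f) else f); u=u/np.hypot(*u)
    if u[1]<0: u=-u   # + = downward in the picture
    print('vial',cx,cy,sz,u); n=np.array([-u[1],u[0]]); t=np.arange(-40,40.1,1)
    w=range(-3,4); X=np.float32([[cx+u[0]*a+n[0]*o for a in t] for o in w]);Y=np.float32([[cy+u[1]*a+n[1]*o for a in t] for o in w])
    g=cv2.remap(im,X,Y,1).astype(float).mean(0); print('t',t[15:66]);print('R',g[15:66,2]);print('G',g[15:66,1])
    k=g[:,2]-np.median(g[:,2]); k[(k<25)|(abs(t)>25)]=0; print('bubble %.2f'%((k*t).sum()/k.sum()))
prof(cv2.imread(sys.argv[1]),(int(sys.argv[2]),int(sys.argv[3])))
```

```bash
python3 meas.py pics/wv.png 282 120
```

```text
Traceback (most recent call last):
  File "meas.py", line 13, in <module>
    prof(cv2.imread(sys.argv[1]),(int(sys.argv[2]),int(sys.argv[3])))
    ~~~~^^^^^^^^^^^^^^^^^^^^^^^^^^^^^^^^^^^^^^^^^^^^^^^^^^^^^^^^^^^^^
  File "meas.py", line 6, in prof
    c=max(cv2.findContours(m,cv2.RETR_EXTERNAL,cv2.CHAIN_APPROX_NONE)[0],key=cv2.contourArea)
ValueError: max() iterable argument is empty
```

```bash
sed -i 's/(45,110,20),(80,255,255)/(45,60,20),(85,255,255)/' meas.py; python3 meas.py pics/wv.png 282 120 || python3 -c "
import cv2;i=cv2.imread('pics/wv.png');print(cv2.cvtColor(i,cv2.COLOR_BGR2HSV)[90:150:5,276:292:2].tolist())"
```

```text
vial 281.5 120.5 (67.0, 11.0) [0. 1.]
t [-25. -24. -23. -22. -21. -20. -19. -18. -17. -16. -15. -14. -13. -12. -11. -10.  -9.  -8.  -7.  -6.  -5.  -4.  -3.  -2.  -1.   0.   1.   2.   3.   4.   5.   6.   7.   8.   9.  10.  11.  12.  13.  14.  15.  16.  17.
  18.  19.  20.  21.  22.  23.  24.  25.]
R [ 74.  74.  74.  74.  74.  74.  74.  75.  75.  75.  75.  74.  75.  75.  75.  74.  70.  67.  69.  73.  75.  75.  79.  97. 131. 157. 165. 165. 165. 164. 151. 120.  89.  75.  69.  65.  70.  75.  76.  76.  76.  76.  76.
  76.  77.  77.  77.  76.  77.  77.  77.]
G [112. 112. 112. 112. 112. 113. 113. 113. 113. 112. 113. 113. 113. 113. 113. 110.  99.  89.  96. 108. 113. 114. 115. 125. 144. 161. 167. 166. 166. 166. 159. 139. 121. 111.  95.  85.  98. 111. 114. 114. 115. 115. 115.
 115. 115. 116. 115. 115. 115. 115. 115.]
bubble 2.41
```

The lines are at -8.0 and +9.95 (middle 0.98) and the bubble is at 2.41, so it is 1.5 mm towards the hinge. Another push of about 2.7 mm is needed, so I'm going back to the wedge.

>>> {"api": "shift_gripper", "payload": {
  "deltas": {"jaw":[0.65, 0.65, 0.65, 0.65, 0.65], "x":[0.05, 0.05, 0.05, 0.014, 0], "y":[-0.03, -0.03, -0.03, -0.011, 0], "z":[0, 0, 0, 0, 0], "ax":[0, 0, 0, 0, 0], "ay":[0, 0, 0, 0, 0], "az":[0, 0, 0, 0, 0]}
}}

```text
time: 18.52
tool_pos: [0.5148, -0.0822, 0.277]
tool_rot: [0.002, 0.651, 0.759, -0.0]
contact_force: [0.3, -0.7, 0.1]
gripper_width: 0.649
grasp_force: 0.0
```

```bash
python3 go.py .5157 -.0838 .025 98.6 0
```

```text
t 18.525 tcp [ 0.5148 -0.0822  0.277 ] target tcp [ 0.5157 -0.0838  0.006 ]
translate first (current axes) [-0.0008  0.      0.271 ] rotvec [0.0022 0.0033 0.0016] rotate first: then [-0.0017  0.0006  0.271 ]
joints [-0.3    -0.2234  1.7968 -0.002   1.5648 -0.4517] grasp now [ 0.5148 -0.0821  0.296 ]
```

>>> {"api": "shift_gripper", "payload": {
  "deltas": {"jaw":[0.65, 0.65, 0.65, 0.65, 0.65], "x":[-0.001, 0, 0, 0, 0], "y":[0, 0, 0, 0, 0], "z":[0.06, 0.06, 0.06, 0.05, 0.03], "ax":[0, 0, 0, 0, 0], "ay":[0, 0, 0, 0, 0], "az":[0, 0, 0, 0, 0]}
}}

```text
time: 19.15
tool_pos: [0.5146, -0.0852, 0.0129]
tool_rot: [-0.001, 0.653, 0.758, -0.001]
contact_force: [0.9, 0.4, -0.0]
gripper_width: 0.65
grasp_force: 0.0
```

>>> {"api": "shift_gripper", "payload": {
  "deltas": {"jaw":[0.65, 0.2, 0, 0, 0], "x":[0, 0, 0, 0, 0], "y":[0, 0, 0, 0, 0], "z":[0.009, 0, 0, 0, 0], "ax":[0, 0, 0, 0, 0], "ay":[0, 0, 0, 0, 0], "az":[0, 0, 0, 0, 0]}
}}

```text
time: 19.77
tool_pos: [0.5172, -0.0852, 0.0089]
tool_rot: [0.003, 0.652, 0.758, 0.0]
contact_force: [1.2, -1.6, 2.2]
gripper_width: 0.328
grasp_force: 61.5
```

```bash
python3 bub.py
```

```text
R [ 80.  80.  79.  79.  77.  76.  74.  74.  71.  70.  70.  67.  63.  58.  54.  51.  48.  46.  43.  49.  62.  91. 122. 131. 118.  83.  50.  42.  46.  51.  54.  56.  57.  56.  54.  54.  52.  52.  59.
 101. 164. 199. 199. 197.]
G [ 35.  36.  35.  36.  33.  33.  33.  33.  32.  35.  44.  52.  59.  69.  77.  84.  86.  78.  73.  86.  97. 115. 134. 142. 135. 111.  80.  72.  85.  95.  99. 101. 102. 102. 101. 100.  99.  99. 100.
 123. 169. 197. 198. 197.]
```

>>> {"api": "shift_gripper", "payload": {
  "deltas": {"jaw":[0, 0, 0, 0], "x":[-0.0014, -0.0013, 0, 0], "y":[0, 0, 0, 0], "z":[0, 0, 0, 0], "ax":[0, 0, 0, 0], "ay":[0, 0, 0, 0], "az":[0, 0, 0, 0]}
}}

```text
time: 20.38
tool_pos: [0.5172, -0.0853, 0.0088]
tool_rot: [0.0, 0.652, 0.758, 0.002]
contact_force: [-0.6, 8.8, 8.0]
gripper_width: 0.331
grasp_force: 62.2
```

```bash
python3 bub.py
```

```text
R [ 81.  80.  80.  79.  78.  78.  77.  74.  73.  71.  69.  70.  69.  64.  59.  57.  53.  46.  44.  49.  61.  93. 122. 131. 118.  83.  52.  42.  47.  51.  52.  55.  58.  58.  55.  54.  53.  50.  59.
 100. 164. 198. 200. 196.]
G [ 36.  36.  36.  35.  34.  36.  34.  33.  31.  31.  34.  41.  50.  56.  64.  77.  82.  73.  73.  86.  98. 117. 135. 142. 133. 109.  82.  72.  85.  95.  98.  99. 103. 104. 101. 100.  99.  97. 100.
 122. 169. 198. 199. 195.]
```

>>> {"api": "shift_gripper", "payload": {
  "deltas": {"jaw":[0.65, 0.65, 0.65, 0.65, 0.65], "x":[0, 0, 0, 0, 0], "y":[0, 0, 0, 0, 0], "z":[0, 0, 0, -0.03, -0.06], "ax":[0, 0, 0, 0, 0], "ay":[0, 0, 0, 0, 0], "az":[0, 0, 0, 0, 0]}
}}

```text
time: 21.1
tool_pos: [0.5131, -0.0863, 0.0947]
tool_rot: [-0.003, 0.652, 0.758, -0.002]
contact_force: [0.9, -0.0, -0.6]
gripper_width: 0.648
grasp_force: 0.0
```

>>> {"api": "shift_gripper", "payload": {
  "deltas": {"jaw":[0.65, 0.65, 0.65], "x":[0, 0, 0], "y":[0, 0, 0], "z":[-0.06, -0.06, -0.06], "ax":[0, 0, 0], "ay":[0, 0, 0], "az":[0, 0, 0]}
}}

```text
time: 21.48
tool_pos: [0.5154, -0.0867, 0.2789]
tool_rot: [0.001, 0.652, 0.758, -0.001]
contact_force: [0.2, 0.4, 0.6]
gripper_width: 0.652
grasp_force: 0.0
```

>>> {"api": "shift_gripper", "payload": {
  "deltas": {"jaw":[0.65, 0.65, 0.65, 0.65, 0.65], "x":[-0.05, -0.05, -0.05, -0.014, 0], "y":[0.03, 0.03, 0.03, 0.011, 0], "z":[0, 0, 0, 0, 0], "ax":[0, 0, 0, 0, 0], "ay":[0, 0, 0, 0, 0], "az":[0, 0, 0, 0, 0]}
}}

```text
time: 22.1
tool_pos: [0.6403, -0.2348, 0.2762]
tool_rot: [-0.0, 0.653, 0.758, -0.001]
contact_force: [-0.3, 0.3, 0.4]
gripper_width: 0.651
grasp_force: 0.0
```

Run:
```python
from h import *
w=optics.grab_frame('wrist')[:,:,::-1]; cv2.imwrite('pics/wv2.png',w)
```

```bash
python3 meas.py pics/wv2.png 282 120
```

```text
vial 282.0307922363281 117.49952697753906 (67.14588928222656, 10.96793270111084) [0. 1.]
t [-25. -24. -23. -22. -21. -20. -19. -18. -17. -16. -15. -14. -13. -12. -11. -10.  -9.  -8.  -7.  -6.  -5.  -4.  -3.  -2.  -1.   0.   1.   2.   3.   4.   5.   6.   7.   8.   9.  10.  11.  12.  13.  14.  15.  16.  17.
  18.  19.  20.  21.  22.  23.  24.  25.]
R [ 74.  74.  74.  74.  74.  74.  74.  74.  74.  74.  74.  74.  74.  74.  73.  72.  69.  66.  69.  72.  74.  75.  82. 106. 139. 160. 166. 167. 166. 162. 146. 114.  86.  74.  68.  66.  70.  74.  74.  75.  75.  75.  75.
  75.  75.  76.  76.  76.  76.  76.  76.]
G [111. 111. 111. 111. 112. 112. 112. 112. 112. 112. 112. 112. 113. 113. 112. 109.  98.  90.  97. 108. 111. 112. 116. 129. 148. 163. 168. 169. 169. 167. 156. 136. 119. 110.  95.  89. 102. 111. 113. 114. 114. 114. 115.
 115. 115. 115. 115. 115. 116. 116. 116.]
bubble 2.09
```

The bubble reads -1.24 mm: the push only loaded the arm's compliance, and the TCP did not move. I'll go again, watching the measured TCP for 2.2 mm of real travel.

>>> {"api": "shift_gripper", "payload": {
  "deltas": {"jaw":[0.65, 0.65, 0.65, 0.65, 0.65], "x":[0.05, 0.05, 0.05, 0.0155, 0], "y":[-0.03, -0.03, -0.03, -0.011, 0], "z":[0, 0, 0, 0, 0.05], "ax":[0, 0, 0, 0, 0], "ay":[0, 0, 0, 0, 0], "az":[0, 0, 0, 0, 0]}
}}

```text
time: 22.78
tool_pos: [0.517, -0.084, 0.2324]
tool_rot: [0.006, 0.651, 0.759, 0.002]
contact_force: [0.7, -0.3, -0.3]
gripper_width: 0.644
grasp_force: 0.0
```

>>> {"api": "shift_gripper", "payload": {
  "deltas": {"jaw":[0.65, 0.65, 0.65, 0.65, 0.65], "x":[0, 0, 0, 0, 0], "y":[0, 0, 0, 0, 0], "z":[0.06, 0.06, 0.05, 0.03, 0.013], "ax":[0, 0, 0, 0, 0], "ay":[0, 0, 0, 0, 0], "az":[0, 0, 0, 0, 0]}
}}

```text
time: 23.4
tool_pos: [0.5137, -0.0844, 0.0124]
tool_rot: [-0.001, 0.652, 0.758, -0.001]
contact_force: [0.4, 1.0, 1.1]
gripper_width: 0.652
grasp_force: 0.0
```

>>> {"api": "shift_gripper", "payload": {
  "deltas": {"jaw":[0.65, 0.65], "x":[0, 0], "y":[0, 0], "z":[0.005, 0], "ax":[0, 0], "ay":[0, 0], "az":[0, 0]}
}}

```text
time: 23.65
tool_pos: [0.5167, -0.0858, 0.0105]
tool_rot: [0.002, 0.652, 0.758, -0.0]
contact_force: [-0.3, 0.5, -0.4]
gripper_width: 0.651
grasp_force: 0.0
```

>>> {"api": "shift_gripper", "payload": {
  "deltas": {"jaw":[0.2, 0, 0, 0], "x":[0, 0, 0, 0], "y":[0, 0, 0, 0], "z":[0, 0, 0, 0], "ax":[0, 0, 0, 0], "ay":[0, 0, 0, 0], "az":[0, 0, 0, 0]}
}}

```text
time: 24.15
tool_pos: [0.5171, -0.086, 0.011]
tool_rot: [0.002, 0.652, 0.758, 0.0]
contact_force: [-0.8, 0.0, 6.6]
gripper_width: 0.328
grasp_force: 60.1
```

>>> {"api": "shift_gripper", "payload": {
  "deltas": {"jaw":[0, 0, 0], "x":[-0.002, -0.001, 0], "y":[0, 0, 0], "z":[0, 0, 0], "ax":[0, 0, 0], "ay":[0, 0, 0], "az":[0, 0, 0]}
}}

```text
time: 24.52
tool_pos: [0.5172, -0.0864, 0.0109]
tool_rot: [-0.0, 0.653, 0.758, 0.002]
contact_force: [-2.2, 10.8, 10.7]
gripper_width: 0.327
grasp_force: 60.5
```

>>> {"api": "shift_gripper", "payload": {
  "deltas": {"jaw":[0, 0], "x":[-0.001, 0], "y":[0, 0], "z":[0, 0], "ax":[0, 0], "ay":[0, 0], "az":[0, 0]}
}}

```text
time: 24.78
tool_pos: [0.5173, -0.0872, 0.0109]
tool_rot: [-0.0, 0.652, 0.758, 0.002]
contact_force: [-2.0, 10.9, 10.0]
gripper_width: 0.323
grasp_force: 60.5
```

>>> {"api": "shift_gripper", "payload": {
  "deltas": {"jaw":[0, 0], "x":[-0.001, 0], "y":[0, 0], "z":[0, 0], "ax":[0, 0], "ay":[0, 0], "az":[0, 0]}
}}

```text
time: 25.02
tool_pos: [0.5175, -0.0881, 0.011]
tool_rot: [-0.0, 0.652, 0.758, 0.002]
contact_force: [-1.8, 10.6, 10.0]
gripper_width: 0.327
grasp_force: 60.5
```

```bash
python3 bub.py
```

```text
R [ 84.  82.  82.  83.  83.  80.  79.  78.  77.  77.  76.  73.  71.  70.  67.  67.  63.  61.  53.  53.  76. 109. 130. 126.  98.  67.  48.  43.  47.  52.  55.  56.  58.  55.  53.  52.  51.  51.  59.
  99. 163. 199. 199. 191.]
G [ 37.  36.  36.  37.  38.  35.  34.  34.  33.  36.  34.  32.  31.  35.  39.  49.  60.  65.  67.  81. 105. 127. 141. 139. 123. 103.  84.  75.  86.  96.  99. 101. 103. 101.  99.  99.  98.  99. 101.
 122. 168. 198. 198. 190.]
```

>>> {"api": "shift_gripper", "payload": {
  "deltas": {"jaw":[0, 0, 0.65, 0.65, 0.65], "x":[-0.0005, 0, 0, 0, 0], "y":[0, 0, 0, 0, 0], "z":[0, 0, 0, 0, 0], "ax":[0, 0, 0, 0, 0], "ay":[0, 0, 0, 0, 0], "az":[0, 0, 0, 0, 0]}
}}

```text
time: 25.75
tool_pos: [0.5165, -0.0914, 0.0091]
tool_rot: [0.001, 0.652, 0.758, -0.001]
contact_force: [-0.1, -0.6, 1.1]
gripper_width: 0.645
grasp_force: 0.0
```

>>> {"api": "shift_gripper", "payload": {
  "deltas": {"jaw":[0.65, 0.65, 0.65, 0.65, 0.65], "x":[0, 0, 0, 0, 0], "y":[0, 0, 0, 0, 0], "z":[-0.03, -0.06, -0.06, -0.06, -0.055], "ax":[0, 0, 0, 0, 0], "ay":[0, 0, 0, 0, 0], "az":[0, 0, 0, 0, 0]}
}}

```text
time: 26.38
tool_pos: [0.5164, -0.0909, 0.2766]
tool_rot: [0.001, 0.652, 0.758, -0.0]
contact_force: [1.0, -1.1, -0.6]
gripper_width: 0.652
grasp_force: 0.0
```

>>> {"api": "shift_gripper", "payload": {
  "deltas": {"jaw":[0.65, 0.65, 0.65, 0.65, 0.65], "x":[-0.05, -0.05, -0.045, -0.014, 0], "y":[0.03, 0.03, 0.03, 0.011, 0], "z":[0, 0, 0, 0, 0], "ax":[0, 0, 0, 0, 0], "ay":[0, 0, 0, 0, 0], "az":[0, 0, 0, 0, 0]}
}}

```text
time: 27.0
tool_pos: [0.6402, -0.2339, 0.2734]
tool_rot: [0.0, 0.653, 0.758, -0.001]
contact_force: [0.0, 0.2, -0.7]
gripper_width: 0.654
grasp_force: 0.0
```

Run:
```python
from h import *
w=optics.grab_frame('wrist')[:,:,::-1]; cv2.imwrite('pics/wv3.png',w); s=optics.grab_frame('side')[:,:,::-1]
cv2.imwrite('pics/fin.png',np.clip(np.hstack([cv2.resize(w,(480,360)),cv2.resize(s[80:400,120:404],(320,360))])*1.3,0,255).astype(np.uint8))
```

```bash
python3 meas.py pics/wv3.png 282 120
```

```text
vial 281.5 118.5 (67.0, 11.0) [0. 1.]
t [-25. -24. -23. -22. -21. -20. -19. -18. -17. -16. -15. -14. -13. -12. -11. -10.  -9.  -8.  -7.  -6.  -5.  -4.  -3.  -2.  -1.   0.   1.   2.   3.   4.   5.   6.   7.   8.   9.  10.  11.  12.  13.  14.  15.  16.  17.
  18.  19.  20.  21.  22.  23.  24.  25.]
R [ 74.  74.  74.  74.  74.  74.  74.  74.  75.  75.  74.  74.  74.  74.  74.  73.  69.  68.  71.  74.  78.  94. 124. 150. 159. 161. 162. 161. 154. 131.  99.  80.  74.  73.  67.  66.  70.  73.  74.  74.  74.  74.  74.
  74.  74.  74.  74.  75.  75.  75.  75.]
G [112. 112. 112. 112. 112. 112. 112. 112. 112. 112. 112. 112. 112. 112. 112. 109.  99.  95. 104. 111. 115. 123. 141. 157. 164. 165. 165. 165. 161. 146. 127. 115. 112. 108.  94.  88. 100. 110. 112. 112. 112. 112. 112.
 113. 113. 112. 112. 113. 113. 113. 113.]
bubble 0.56
```

View pics/fin.png

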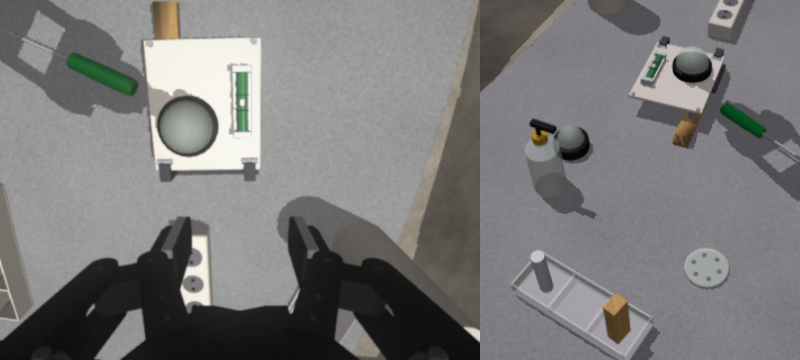

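The lines are at -8.15 and +9.9 (middle 0.87) and the bubble is at 0.56, about +0.3 mm off centre. The wedge is under the foot, everything else is in place and the robot is clear.

```bash
python3 -c "
from plant import manip, optics, workorder, telemetry
print(workorder.job_done())"
```

```text
the job is handed in; nothing more can be done
None
```

The job is handed in: the wedge was laid flat about 0.25 m from the foot, let go, then retaken and pushed under it thin end first, leaving the bubble about 0.3 mm from centre and the arm clear at 27 s.

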